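Open the cribbage box with its key and lay the key away

ROBOT

A 7-joint arm with a two-finger parallel gripper is mounted at the origin on the work surface. World frame = base frame: x ahead of the robot, y to its left, z up, the work surface at z = 0. Lengths are in m, angles in rad, forces in N, time in s.
With the tool pointing down it reaches from about 0.425 to 0.875 m from the base axis. Payload 8.4 kg.
Tool frame: the origin (TCP) lies at the centre of the arm's flange, where the gripper is bolted on; the fingertips stand 182 mm ahead of it and the grasp point (between the pads) lies 164 mm ahead of it; z points along the fingers, y is the line along which they close (so a half turn about z gives the same grasp; the last joint's range is limited). The gripper opens to 87 mm and grips with 3 to 60 N. Pads are 19 mm wide; open, the fingers measure 117 mm over their backs; the gripper's body (75 mm by 190 mm) begins 51 mm behind the grasp point.
Start: joints at [1.011, 0.333, 0.04, 1.465, -0.013, 1.343, -0.059], TCP at [0.289, -0.582, 0.405] pointing down, gripper open.
Joint ranges: [-2.58, 2.58], [-0.38, 2.09], [-1.3, 1.39], [0.25, 2.4], [-1.5, 4.64], [0.08, 2.09], [-2.65, 2.65]. Speed limits (rad/s): [2.22, 2.22, 2.79, 2.79, 3.14, 3.14, 3.14].

INTERFACE

Orientations are given as a unit quaternion [x, y, z, w].
In Python, from cell import readout, eyes, bot gives the robot as it stands. The module is installed in compiled form; this text tells all that it offers.
- The arm moves only by the shell command python3 -m creep 'ROWS' [FORCE]. ROWS is JSON, a list of rows, each an object of numbers: "dx", "dy", "dz": the shift along the tool's x, y, z as a fraction of full scale; "roll": the turn about the tool's z as a fraction of full scale; "gripper": the finger opening in mm, from 0 to 87. A call has 1 to 8 rows; each row shifts and turns the commanded pose from where the row before left it, along the tool's axes as they then stand; what a row does not reach is not made up. Full scale, the value 1, is 50 mm for a shift and pi/4 rad for a turn. A row lasts 1/10 s, in which the tool goes at most 50 mm and 8.59 degrees, less where a joint would pass 70% of its speed; a pose out of reach is approached as far as the arm can. A call with a number of a shift or a turn outside -1 to 1 is refused whole. A call with a gripper value outside its range is refused whole. The fingers move at their own pace and stop on an object; FORCE is the grip in N (left out, the last holds). Time passes only in rows, so rows that do not move let the fingers close. It gives the time, the measured TCP pose, the force, the opening and the grip force at its end, in the units of the state.
- readout.sense(): the state, without advancing time (a new reading comes with each control period).
- eyes.get_image(name): name is "scene" or "top" or "wrist"; returns the picture (420x560x3 uint8, red, green, blue); there is no depth.
- eyes.calibration(name): a dict with "fx", "fy", "cx", "cy" (pixels), "distortion" ([k1, k2, p1, p2, k3] as OpenCV has them; the pictures are not rectified), "extrinsics" (4x4, takes a point from world to camera coordinates); the wrist camera has in their place "mount" (4x4, takes a point from camera to tool coordinates, whose origin is the TCP and whose axes are the flange's). Camera axes: x right, y up, looking along -z (the intrinsics and any distortion apply to the point x, -y, -z); pixel columns grow to the right and rows downward; lengths in m; the calibration is good to about 2 mm. A picture is of the moment at which its call begins: read the wrist's pose just before it. calibration takes no time and is no camera call.
- bot.sign_off(): hands the job in; it is judged then, once.
The state is a dict: "time_s": time; "qpos": joint angles; "qd": joint speeds; "joint_torque": joint torques, N m; "position": TCP position; "eef_rot": TCP orientation; "contact_force": force on the tool from outside, world axes, zero at the start; "moment": the same for the moment, N m; "opening": finger opening in m; "grip_force": force on a finger pad.
Only numpy, scipy, OpenCV 4.12 (cv2) and the standard library are available. Lean on these libraries where they do the work, as an engineer would, in place of code of your own. Each camera call takes 0.05 s, during which the arm holds its last target. There are 200 camera calls.

TASK

Put the orange-handled key away in the cribbage box. The lid has no knob, so slip the key's thin blade into the gap under the lid's front lip and lever it up, swinging the lid until it leans back past upright and stays open. Then lay the key flat in its blue-floored compartment, handle in the wide front part and blade in the narrow part, set down rather than dropped, and leave the die, the bell and the mug where they are.

Things in the scene. Friction and masses are not known exactly. Their poses are not given: they have to be found in the camera images.
- box: Fixed dark wooden cribbage box, 156 (x) x 250 (y) x 44 mm high without lid. Origin: centre of the underside; x points from the front to the hinge side, z up. Walls 8 mm, rim at z = 44, tray floor at z = 20 mm. Fixed inside: cards (top z = 28, y 61 to 105 mm) and four metal pegs (top z = 29, y -51 to -106 mm); nothing else in the tray stands above z = 26 mm.
- gap (a point): Middle of the gap under the shut lid's lip, at (-96, 0, 39 mm) of the box, axes as the box's. The gap is open to the front, 10 mm high (z 34 to 44 mm), 18 mm deep (x -96 to -78 mm, where the front wall is) and as wide as the box, between a ledge on the front wall and the lip.
- slot (a point): Centre of the key compartment's blue floor, at (0, 0, 20 mm) of the box; axes as the box's. Between pale ribs 6 mm high: a pocket 30 mm wide from x = -66 to +11 mm for the handle, then a channel 20 mm wide to x = +66 mm for the blade. The key lies right with its origin here and its x along this x (play 4 mm each way in x, 3 mm in y).
- lid (a joint): Hinge angle of the lid, rad: 0 shut, grows as it opens, stop at 1.95; 1.57 is upright. At the start it is shut or up to 0.03 ajar. Stiff hinge (0.13 N m of friction): the lid stays where it is left. The lid weighs about 0.1 kg; about 1.5 N upwards at the lip lifts it.
- lid_hinge (a point): Middle of the hinge line, on the box at (78, 0, 44 mm) of the box, axes as the box's; the hinge line runs along y, and the lid swings up and back over it.
- lid_lip (a point): Middle of the lid's front lower edge, 174 mm from the hinge line; moves with the lid. Lid 174 x 250 x 6 mm, pale wood with rows of drilled dots, lying on the rim; its underside is at the hinge line's height when shut. It sticks out 18 mm beyond the box's front wall.
- key: Loose box key, 125 mm long, about 60 g, lying flat on the shelf, to be gripped across its handle. Origin: centre of the underside; x points to the blade, z up. Orange handle 70 x 24 x 20 mm high from x = -62.5 to +7.5 mm; steel blade 55 mm long from there to x = +62.5 mm, 14 mm wide, 3 mm thick, from z = 3 to 6 mm.
- key_tip (a point): Middle of the blade's end, at (62.5, 0, 4.5 mm) of the key; axes as the key's.
- die: Greenish glass die, 20 mm, loose; origin: centre of the underside. Not to be moved.
- bell: Stainless bell on a black base, 86 mm across, 63 mm high, with a lever out to -x, loose; origin: centre of the underside. Not to be moved.
- mug: Blue mug, 76 mm across, 85 mm high, standing on a white 96 mm coaster; origin: centre of the underside. Not to be moved.
Not all that is in view belongs to the job. Several things look just like the key: the one meant starts farthest to the robot's left.

How it is judged:
By the outcome, as a careful person would: the job done as asked, in the order asked, and still so for the second after the job is handed in, with the robot touching nothing.
It also fails if it takes over 46 s, if anything falls off the work surface, if the arm or the gripper's body presses on something with over 40 N, if the wrist force passes 120 N, or if a joint passes its speed limit or range.

## Working session

There is one attempt and no reset: what is moved stays moved. The work goes in short steps, Python scripts to look and compute and a shell command to move; the robot and the scene stay as the last step left them, time stands still between calls to the robot, and variables do not carry over. Pictures are saved under pics/ and viewed, at most 10 in all, crops included, and the job is handed in when it is done.

```bash
mkdir -p pics
python3 - <<'E'
from cell import readout, eyes, bot
import cv2,numpy as np
s=readout.sense()
print({k:np.round(v,3).tolist() for k,v in s.items()})
for n in("scene","top"):
    im=eyes.get_image(n); cv2.imwrite(f"pics/{n}0.png",cv2.resize(im[:,:,::-1],(800,600),interpolation=cv2.INTER_CUBIC)); np.save(f"pics/{n}0.npy",im)
    c=eyes.calibration(n); print(n,{k:np.round(v,4).tolist() for k,v in c.items()})
print({k:np.round(v,4).tolist() for k,v in eyes.calibration("wrist").items()})
E
```

```text
{'time_s': 0.0, 'qpos': [1.011, 0.334, 0.04, 1.466, -0.013, 1.343, -0.059], 'qd': [-0.0, -0.0, 0.001, 0.001, -0.001, -0.001, -0.001], 'joint_torque': [0.0, -65.637, 1.335, -40.381, -0.06, 0.045, 0.0], 'position': [0.289, -0.582, 0.404], 'eef_rot': [0.974, 0.228, -0.0, -0.001], 'contact_force': [-0.384, 0.772, -0.508], 'moment': [-0.011, 0.074, -0.0], 'grip_force': 0.0, 'opening': 0.087}
scene {'fx': 397.4814, 'fy': 397.4814, 'cx': 271.5965, 'cy': 205.2687, 'distortion': [0.0298, 0.0, 0.0, 0.0, 0.0], 'extrinsics': [[0.1728, 0.9848, 0.0149, -0.0878], [-0.5478, 0.0835, 0.8324, 0.2387], [0.8186, -0.152, 0.5539, -1.4332], [0.0, 0.0, 0.0, 1.0]]}
top {'fx': 415.5864, 'fy': 415.5864, 'cx': 277.5405, 'cy': 216.2533, 'distortion': [-0.0968, 0.0, 0.0, 0.0, 0.0], 'extrinsics': [[0.0899, -0.9959, 0.0036, -0.0186], [0.9687, 0.0883, 0.2321, -0.5079], [-0.2315, -0.0174, 0.9727, -1.206], [0.0, 0.0, 0.0, 1.0]]}
{'fx': 322.2043, 'fy': 322.2043, 'cx': 275.2478, 'cy': 209.2346, 'distortion': [-0.0584, 0.0, 0.0, 0.0, 0.0], 'mount': [[0.0006, 0.9522, 0.3053, 0.0852], [1.0, -0.0009, 0.0007, 0.0005], [0.0009, 0.3053, -0.9522, 0.0193], [0.0, 0.0, 0.0, 1.0]]}
```

View pics/scene0.png

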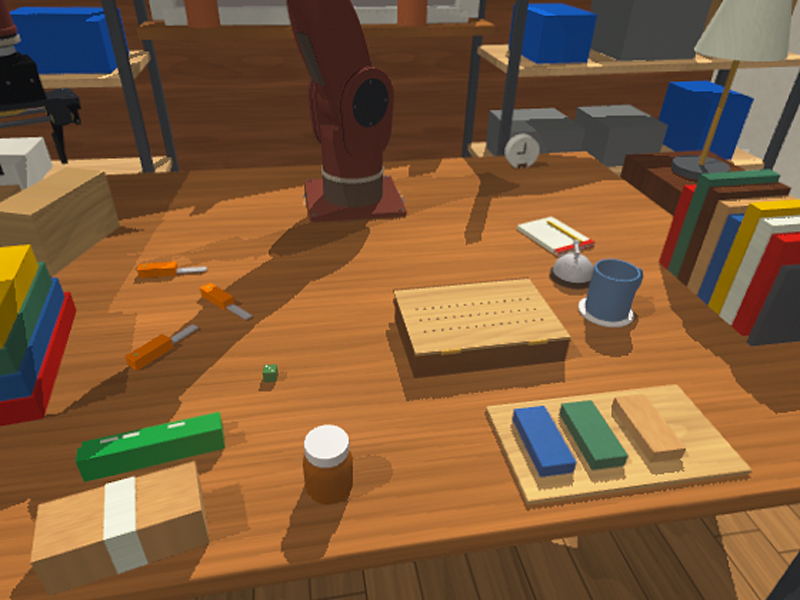

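View pics/top0.png

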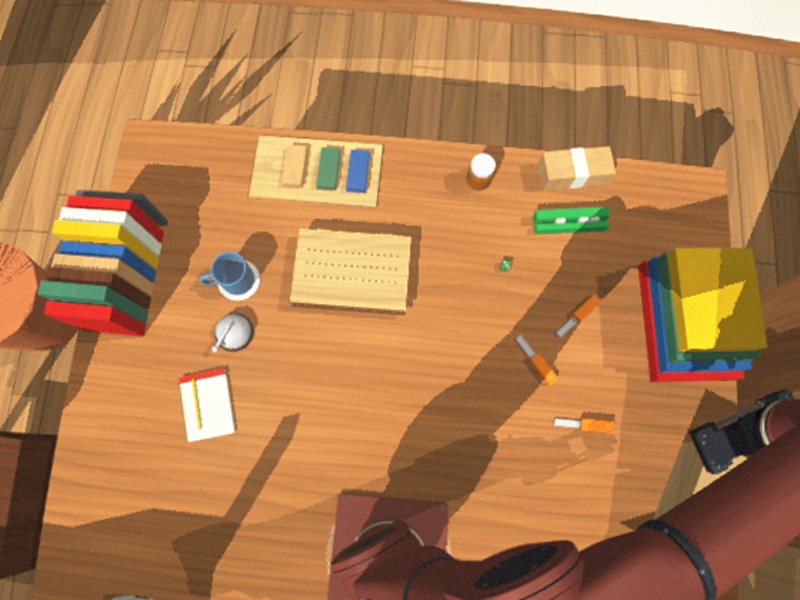

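The scene picture shows the box lid at about (480,315) with hinges on the far side from the robot. The keys are at scene/top pixels:
- A: (225,303) / (537,360)
- B: (163,347) / (578,316)
- C: (170,270) / (585,424)

Robot-left is the left side of the top view, so key A is the one. The green pencil box and the orange book are not keys. Next is a close crop to check.

```bash
cat > h.py <<'E'
import numpy as np,cv2
from cell import readout,eyes
from scipy.spatial.transform import Rotation as R
def cal(n,s=None):
    c=eyes.calibration(n);K=np.array([[c['fx'],0,c['cx']],[0,c['fy'],c['cy']],[0,0,1]]);d=np.array(c['distortion'])
    if n=='wrist':
        T=np.eye(4);T[:3,:3]=R.from_quat(s['eef_rot']).as_matrix();T[:3,3]=s['position'];E=np.linalg.inv(T@np.array(c['mount']))
    else:E=np.array(c['extrinsics'])
    return K,d,np.diag([1,-1,-1,1])@E
def ray(n,px,z,s=None):
    K,d,E=cal(n,s);u=cv2.undistortPoints(np.array(px,float).reshape(-1,1,2),K,d)[:,0]
    v=np.c_[u,np.ones(len(u))]@E[:3,:3];o=-E[:3,:3].T@E[:3,3]
    return o+v*((np.array(z)-o[2])/v[:,2])[:,None]
def proj(n,P,s=None):
    K,d,E=cal(n,s);return cv2.projectPoints(np.array(P,float).reshape(-1,1,3),cv2.Rodrigues(E[:3,:3])[0],E[:3,3],K,d)[0][:,0]
E
python3 - <<'E'
import numpy as np,cv2
t=np.load('pics/top0.npy');s=np.load('pics/scene0.npy')
def c(im,x,y,w,h,k):return cv2.resize(im[y:y+h,x:x+w],None,fx=k,fy=k,interpolation=cv2.INTER_CUBIC)
o=np.zeros((598,800,3),np.uint8)
o[:350,:500]=c(t,195,155,100,70,5);o[:300,500:]=c(t,350,226,50,50,6)
o[350:,:540]=c(s,270,192,135,62,4);o[350:595,540:790]=c(s,132,188,50,49,5)
cv2.imwrite('pics/crop1.png',o[:,:,::-1])
E
```

```text
(no output)
```

View pics/crop1.png

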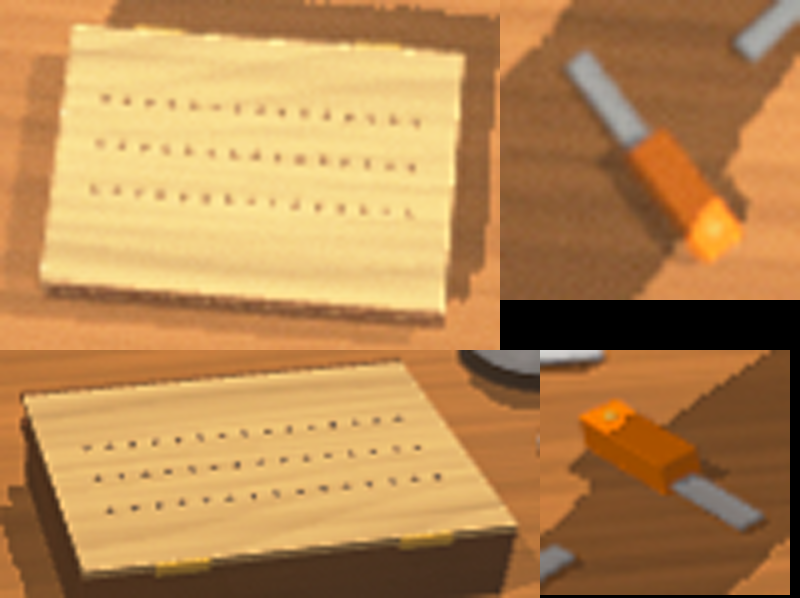

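The crop shows key A whole, with its blade tip at crop (577,58) and its handle at (686,195). It is the leftmost of the three. The lid corners are clear in both views, so I fit both poses.

Run:
```python
from h import *
from scipy.optimize import least_squares
f=lambda p,k,ox,oy,X,Y:(np.array(p)-[ox,oy]+.5)/k-.5+[X,Y]
def fit(obj,pt,ps,x0):
    def w(v):
        c,s=np.cos(v[2]),np.sin(v[2]);return np.c_[v[0]+c*obj[:,0]-s*obj[:,1],v[1]+s*obj[:,0]+c*obj[:,1],obj[:,2]]
    r=lambda v:np.r_[proj('top',w(v))-pt,proj('scene',w(v))-ps].ravel()
    q=least_squares(r,x0);print('fit',np.round(q.x,4),'res',np.round(q.fun.reshape(-1,2),1).tolist())
    for nm,i in(('top',pt),('scene',ps)):
        R_=ray(nm,i,obj[:,2])[:,:2]-w(q.x)[:,:2];print(nm,np.round(R_.mean(0)*1e3,1))
L=np.array([[78,125,50],[78,-125,50],[-96,-125,50],[-96,125,50]])/1e3
lt=f([(72,25),(465,54),(443,311),(41,282)],5,0,0,195,155)
ls=f([(517,524),(84,573),(22,396),(403,362)],4,0,350,270,192)
fit(L,lt,ls,[.65,.1,0])
# key: tip y+,y- ; handle front y+,y- ; rear y+,y-
K_=np.array([[62.5,7,6],[62.5,-7,6],[7.5,12,20],[7.5,-12,20],[-62.5,12,20],[-62.5,-12,20]])/1e3
kt=f([(567,65),(588,52),(633,150),(660,130),(699,263),(742,233)],6,500,0,350,226)
ks=f([(763,516),(740,530),(696,452),(663,470),(622,400),(580,417)],5,540,350,132,188)
fit(K_,kt,ks,[.4,-.25,.5])
```

```text
fit [0.5996 0.135  0.0102] res [[0.4, -0.4], [0.0, -0.4], [0.2, 1.5], [-0.2, 1.0], [0.9, 0.7], [0.1, 0.3], [0.1, 0.4], [-0.6, 0.3]]
top [1.3 0.5]
scene [-1.7  0.3]
fit [ 0.4357 -0.2835  0.6761] res [[-0.1, -0.4], [-0.0, -0.6], [-1.1, 0.0], [0.5, -0.9], [1.2, -0.1], [0.2, 0.6], [-0.1, 0.1], [-0.1, -0.3], [0.9, -0.8], [-0.4, -0.5], [-0.2, -0.3], [0.3, -0.1]]
top [-0.8  0.4]
scene [ 1.5 -0.1]
```

```bash
python3 -m creep '[{"roll":-0.138,"gripper":50},{"roll":-0.138},{"dx":0.82,"dy":-0.4,"dz":0.15},{"dx":0.82,"dy":-0.4,"dz":0.15},{"dx":0.82,"dy":-0.4,"dz":0.15},{"dx":0.82,"dy":-0.4,"dz":0.15},{"dx":0.82,"dy":-0.4,"dz":0.15},{"dx":0.82,"dy":-0.4,"dz":0.15}]' 60
python3 -m creep '[{"dx":0.82,"dy":-0.4,"dz":0.15},{},{}]'
cat >> h.py <<'E'
def yaw(s): x=R.from_quat(s['eef_rot']).as_matrix()[:,0];return np.arctan2(x[1],x[0])
def need(gx,gy,gz,gyaw,s=None):
    "target grasp-column TCP position & tool yaw; prints roll and tool-frame shift in row units, after rolling"
    s=s or readout.sense();M=R.from_quat(s['eef_rot']).as_matrix();d=np.array([gx,gy,gz])-s['position']
    r=-(gyaw-yaw(s));M=M@R.from_euler('z',r).as_matrix()
    print('t',round(s['time_s'],2),'pos',np.round(s['position'],4),'yaw',round(yaw(s),4),'tilt',np.round(M[:2,2],4),'F',np.round(s['contact_force'],1),'open',round(s['opening'],4),'grip',round(s['grip_force'],1))
    print('roll',round(r/(np.pi/4),3),'shift',np.round(M.T@d/.05,3))
E
python3 - <<'E'
from h import *
s=readout.sense();need(.4263,-.291,.191,.676,s)
im=eyes.get_image('wrist');np.save('pics/w1.npy',im);cv2.imwrite('pics/w1.png',cv2.resize(im[:,:,::-1],(800,600),interpolation=cv2.INTER_CUBIC))
import pickle;pickle.dump(s,open('pics/w1.pkl','wb'))
k=lambda x,y,z:[.4357+np.cos(.6761)*x-np.sin(.6761)*y,-.2835+np.sin(.6761)*x+np.cos(.6761)*y,z]
P=[k(*v) for v in [(.0625,.007,.006),(.0625,-.007,.006),(.0075,.012,.02),(.0075,-.012,.02),(-.0625,.012,.02),(-.0625,-.012,.02)]]
print((proj('wrist',P,s)/.7).round(1).tolist())
E
```

```text
t 0.1 pos [ 0.289  -0.5821  0.4039] yaw 0.4608 tilt [-0.0007  0.0012] F [-0.1 -0.8  0.2] open 0.0869 grip 0.0
roll -0.274 shift [ 5.784 -2.816  4.264]
[[80.4, -184.8], [98.1, -191.5], [83.6, -113.7], [114.8, -124.7], [114.1, -10.0], [144.6, -19.6]]$[0]: bad value
$[0]: bad value
```

View pics/w1.png

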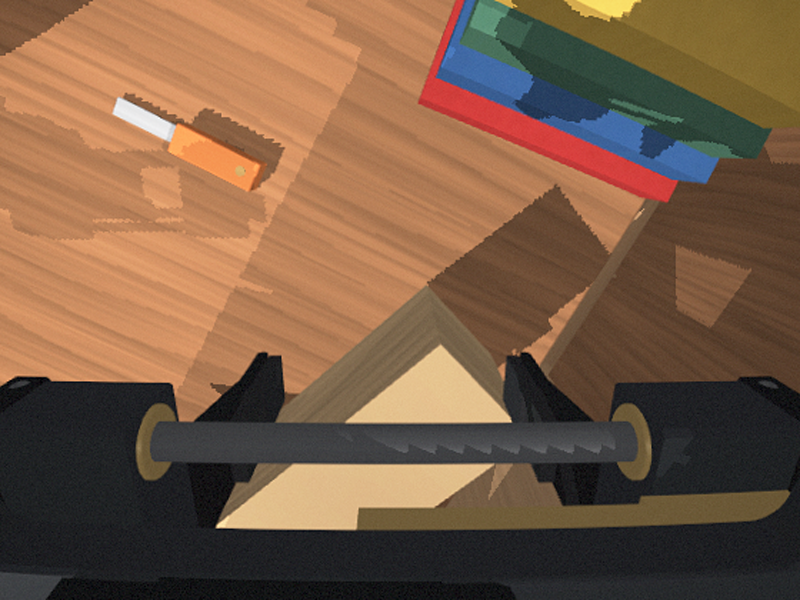

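The wrist view only shows the start position, with key C at (185,145) and books at (600,100), because the move was refused. I'll give every row all five fields.

```bash
python3 -m creep '[{"dx":0,"dy":0,"dz":0,"roll":-0.138,"gripper":50},{"dx":0,"dy":0,"dz":0,"roll":-0.138,"gripper":50},{"dx":0.82,"dy":-0.4,"dz":0,"roll":0,"gripper":50},{"dx":0.82,"dy":-0.4,"dz":0,"roll":0,"gripper":50},{"dx":0.82,"dy":-0.4,"dz":0.2,"roll":0,"gripper":50},{"dx":0.82,"dy":-0.4,"dz":0.2,"roll":0,"gripper":50},{"dx":0.82,"dy":-0.4,"dz":0.2,"roll":0,"gripper":50},{"dx":0.82,"dy":-0.4,"dz":0.2,"roll":0,"gripper":50}]' 60
python3 -m creep '[{"dx":0.82,"dy":-0.4,"dz":0.2,"roll":0,"gripper":50},{"dx":0,"dy":0,"dz":0,"roll":0,"gripper":50},{"dx":0,"dy":0,"dz":0,"roll":0,"gripper":50}]'
python3 - <<'E'
from h import *
s=readout.sense();need(.4263,-.291,.191,.676,s)
im=eyes.get_image('wrist');cv2.imwrite('pics/w2.png',cv2.resize(im[:,:,::-1],(800,600),interpolation=cv2.INTER_CUBIC))
import pickle;pickle.dump(s,open('pics/w2.pkl','wb'))
k=lambda x,y,z:[.4357+np.cos(.6761)*x-np.sin(.6761)*y,-.2835+np.sin(.6761)*x+np.cos(.6761)*y,z]
P=[k(*v) for v in [(.0625,.007,.006),(.0625,-.007,.006),(.0075,.012,.02),(.0075,-.012,.02),(-.0625,.012,.02),(-.0625,-.012,.02)]]
print((proj('wrist',P,s)/.7).round(1).tolist())
E
```

```text
time_s: 0.95
position: [0.4058, -0.3326, 0.3643]
eef_rot: [0.943, 0.332, -0.0, 0.0]
contact_force: [1.0, -0.5, -0.6]
opening: 0.0501
grip_force: 0.0
time_s: 1.25
position: [0.4252, -0.2923, 0.3545]
eef_rot: [0.943, 0.334, -0.0, -0.0]
contact_force: [0.1, -0.6, 0.0]
opening: 0.0501
grip_force: 0.0
t 1.25 pos [ 0.4252 -0.2923  0.3545] yaw 0.6801 tilt [-0.0006  0.0001] F [ 0.1 -0.6  0. ] open 0.0501 grip 0.0
roll 0.005 shift [ 0.035 -0.005  3.271]
[[382.8, 165.4], [403.1, 165.5], [375.3, 247.7], [409.8, 247.9], [375.9, 340.8], [408.3, 341.0]]
```

View pics/w2.png

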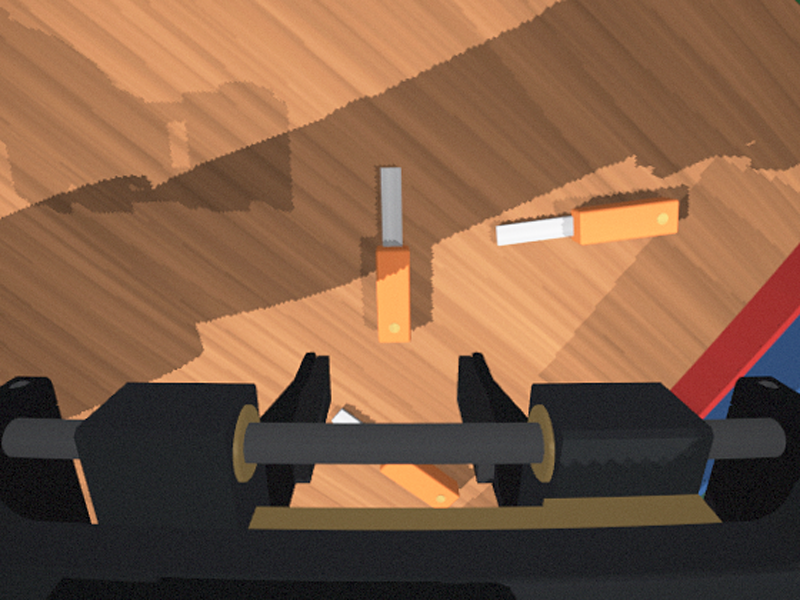

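The picture shows key A at (393,255), with tip corners at (381,167) and (401,167) and the handle rear at (394,342). That is within 2 px of the prediction, so I descend and grip.

```bash
python3 -m creep '[{"dx":0.03,"dy":0,"dz":0.8,"roll":0.005,"gripper":50},{"dx":0,"dy":0,"dz":0.8,"roll":0,"gripper":50},{"dx":0,"dy":0,"dz":0.8,"roll":0,"gripper":50},{"dx":0,"dy":0,"dz":0.6,"roll":0,"gripper":50},{"dx":0,"dy":0,"dz":0.27,"roll":0,"gripper":50},{"dx":0,"dy":0,"dz":0,"roll":0,"gripper":50},{"dx":0,"dy":0,"dz":0,"roll":0,"gripper":20},{"dx":0,"dy":0,"dz":0,"roll":0,"gripper":15}]' 60
python3 -m creep '[{"dx":0,"dy":0,"dz":0,"roll":0,"gripper":15},{"dx":0,"dy":0,"dz":0,"roll":0,"gripper":15},{"dx":0,"dy":0,"dz":0,"roll":0,"gripper":15}]'
```

```text
time_s: 2.1
position: [0.4267, -0.293, 0.193]
eef_rot: [0.944, 0.33, 0.001, 0.001]
contact_force: [-0.5, 0.9, -0.2]
opening: 0.0407
grip_force: 0.0
time_s: 2.4
position: [0.4263, -0.2924, 0.1921]
eef_rot: [0.944, 0.33, 0.0, 0.001]
contact_force: [-0.4, -0.6, 5.5]
opening: 0.0231
grip_force: 60.0
```

```bash
python3 -m creep '[{"dx":0,"dy":0,"dz":-0.3,"roll":0,"gripper":15},{"dx":0,"dy":0,"dz":-0.6,"roll":0,"gripper":15},{"dx":0,"dy":0,"dz":-0.7,"roll":0.17,"gripper":15},{"dx":0,"dy":0,"dz":-0.5,"roll":0.17,"gripper":15},{"dx":0,"dy":0,"dz":0,"roll":0.17,"gripper":15},{"dx":0,"dy":0,"dz":0,"roll":0.17,"gripper":15},{"dx":0,"dy":0,"dz":0,"roll":0.17,"gripper":15},{"dx":0,"dy":0,"dz":0,"roll":0,"gripper":15}]'
python3 - <<'E'
from h import *
need(.419,.133,.28,.01)
E
```

```text
time_s: 3.2
position: [0.426, -0.2922, 0.2964]
eef_rot: [1.0, 0.002, 0.0, 0.0]
contact_force: [-0.0, -0.2, -2.0]
opening: 0.0229
grip_force: 60.0
t 3.2 pos [ 0.426  -0.2922  0.2964] yaw 0.004 tilt [ 0.     -0.0001] F [-0.  -0.2 -2. ] open 0.0229 grip 60.0
roll -0.008 shift [-0.054 -8.504  0.327]
```

```bash
python3 -m creep '[{"dx":0.2,"dy":-0.5,"dz":0,"roll":-0.008,"gripper":15},{"dx":0.2,"dy":-0.8,"dz":0,"roll":0,"gripper":15},{"dx":0.2,"dy":-0.8,"dz":0,"roll":0,"gripper":15},{"dx":0,"dy":-0.8,"dz":0,"roll":0,"gripper":15},{"dx":0,"dy":-0.8,"dz":0,"roll":0,"gripper":15},{"dx":0,"dy":-0.8,"dz":0,"roll":0,"gripper":15},{"dx":0,"dy":-0.8,"dz":0,"roll":0,"gripper":15},{"dx":0,"dy":-0.8,"dz":0,"roll":0,"gripper":15}]'
python3 -m creep '[{"dx":-0.2,"dy":-0.8,"dz":0,"roll":0,"gripper":15},{"dx":-0.2,"dy":-0.8,"dz":0,"roll":0,"gripper":15},{"dx":-0.25,"dy":-0.8,"dz":0,"roll":0,"gripper":15},{"dx":0,"dy":0,"dz":0,"roll":0,"gripper":15},{"dx":0,"dy":0,"dz":0,"roll":0,"gripper":15}]'
python3 - <<'E'
from h import *
import pickle
s=readout.sense();need(.419,.133,.2266,.01,s)
a=eyes.get_image('wrist');b=eyes.get_image('scene');pickle.dump((s,a,b),open('pics/w3.pkl','wb'))
o=np.zeros((600,800,3),np.uint8)
o[:,:]=cv2.resize(a,(800,600),interpolation=cv2.INTER_CUBIC)
cv2.imwrite('pics/w3.png',o[:,:,::-1])
k=lambda x,y,z:[.5996+np.cos(.0102)*x-np.sin(.0102)*y,.135+np.sin(.0102)*x+np.cos(.0102)*y,z]
P=[k(*v) for v in [(-.096,.125,.05),(-.096,-.125,.05),(.078,-.125,.05),(.078,.125,.05)]]
print('lid',(proj('wrist',P,s)/.7).round(1).tolist())
M=R.from_quat(s['eef_rot']).as_matrix()
q=[np.array(s['position'])+M@np.array([.0755-0*1,y,.1921-.006]) for y in(.007,-.007)]
q+=[np.array(s['position'])+M@np.array([.0205,y,.1921-.02]) for y in(.012,-.012)]
print('key',(proj('wrist',q,s)/.7).round(1).tolist())
E
```

```text
time_s: 4.0
position: [0.452, 0.0147, 0.2964]
eef_rot: [1.0, 0.008, 0.0, 0.0]
contact_force: [0.9, 0.2, -0.3]
opening: 0.0234
grip_force: 60.0
time_s: 4.5
position: [0.4181, 0.1333, 0.2963]
eef_rot: [1.0, 0.009, 0.0, 0.0]
contact_force: [0.6, 0.9, 0.1]
opening: 0.0231
grip_force: 60.0
t 4.5 pos [0.4181 0.1333 0.2963] yaw 0.0181 tilt [ 0.0001 -0.0003] F [0.6 0.9 0.1] open 0.0231 grip 60.0
roll 0.01 shift [0.017 0.006 1.394]
lid [[135.1, 152.4], [653.9, 157.1], [696.3, -258.5], [100.3, -264.9]]
key [[413.0, 181.1], [373.3, 181.1], [426.4, 340.8], [359.7, 340.8]]
```

View pics/w3.png

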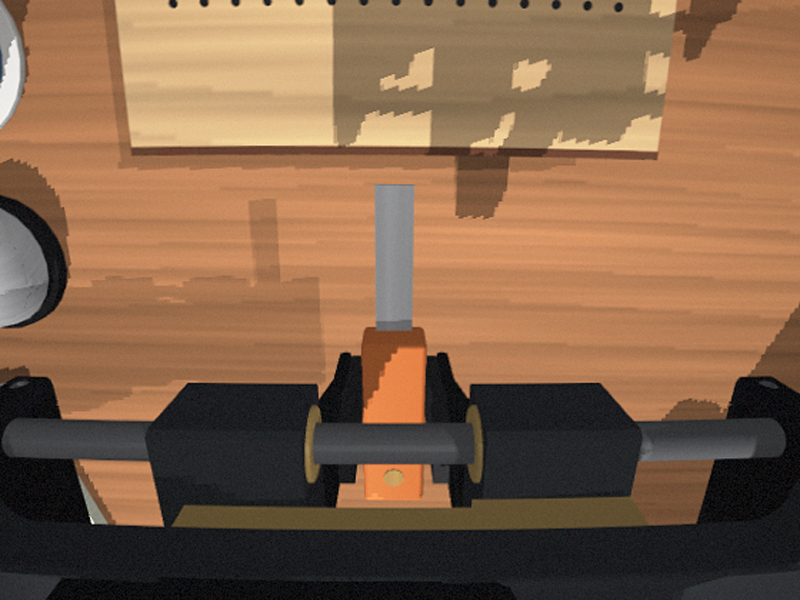

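The picture shows the blade tip at (395,184), where predicted. The lid's front lip runs (131,150) to (659,152), slightly wider than predicted, so the lid is about 5 mm ajar. The blade lines up with the gap, so I lower it to gap height and insert.

```bash
python3 -m creep '[{"dx":0,"dy":0,"dz":0.6,"roll":0.01,"gripper":15},{"dx":0,"dy":0,"dz":0.5,"roll":0,"gripper":15},{"dx":0,"dy":0,"dz":0.28,"roll":0,"gripper":15},{"dx":0,"dy":0,"dz":0,"roll":0,"gripper":15},{"dx":0,"dy":0,"dz":0,"roll":0,"gripper":15}]'
python3 - <<'E'
from h import *
s=readout.sense();need(.442,.133,.227,.01,s)
b=eyes.get_image('scene');w=eyes.get_image('wrist')
o=np.zeros((600,800,3),np.uint8)
o[:400]=cv2.resize(b[150:270,225:465],(800,400),interpolation=cv2.INTER_CUBIC)
o[400:]=cv2.resize(w[60:200,0:560],(800,200))
cv2.imwrite('pics/s4.png',o[:,:,::-1])
E
```

```text
time_s: 5.1
position: [0.4188, 0.1319, 0.2275]
eef_rot: [1.0, 0.002, -0.0, -0.0]
contact_force: [0.6, 0.4, -0.7]
opening: 0.0231
grip_force: 60.0
t 5.1 pos [0.4188 0.1319 0.2275] yaw 0.0036 tilt [-0.0004  0.0001] F [ 0.6  0.4 -0.7] open 0.0231 grip 60.0
roll -0.008 shift [ 0.463 -0.018  0.01 ]
```

View pics/s4.png

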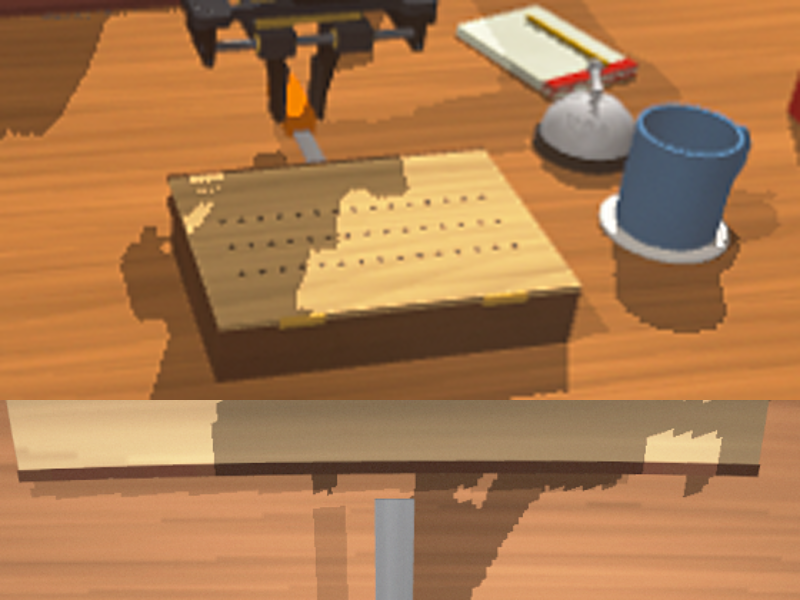

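The picture shows the blade just in front of the lip. In the wrist strip its tip is at (395,500) and the lip edge at row 470. I insert it slowly.

```bash
python3 -m creep '[{"dx":0.12,"dy":0,"dz":0,"roll":-0.008,"gripper":15},{"dx":0.12,"dy":0,"dz":0,"roll":0,"gripper":15},{"dx":0.1,"dy":0,"dz":0,"roll":0,"gripper":15},{"dx":0,"dy":0,"dz":0,"roll":0,"gripper":15}]'
python3 -m creep '[{"dx":0.1,"dy":0,"dz":0,"roll":0,"gripper":15},{"dx":0.05,"dy":0,"dz":0,"roll":0,"gripper":15},{"dx":0,"dy":0,"dz":0,"roll":0,"gripper":15},{"dx":0,"dy":0,"dz":0,"roll":0,"gripper":15}]'
```

```text
time_s: 5.6
position: [0.4363, 0.1328, 0.2275]
eef_rot: [1.0, 0.005, 0.0, -0.0]
contact_force: [0.1, -0.5, -0.6]
opening: 0.0234
grip_force: 60.0
time_s: 6.0
position: [0.4429, 0.1329, 0.2272]
eef_rot: [1.0, 0.005, -0.0, -0.0]
contact_force: [-1.0, -0.5, -0.9]
opening: 0.0233
grip_force: 60.0
```

```bash
python3 -m creep '[{"dx":0.01,"dy":0,"dz":-0.18,"roll":0,"gripper":15},{"dx":0.01,"dy":0,"dz":-0.18,"roll":0,"gripper":15},{"dx":0.02,"dy":0,"dz":-0.18,"roll":0,"gripper":15},{"dx":0.05,"dy":0,"dz":-0.23,"roll":0,"gripper":15},{"dx":0.06,"dy":0,"dz":-0.24,"roll":0,"gripper":15},{"dx":0.09,"dy":0,"dz":-0.22,"roll":0,"gripper":15},{"dx":0.09,"dy":0,"dz":-0.23,"roll":0,"gripper":15},{"dx":0,"dy":0,"dz":0,"roll":0,"gripper":15}]'
python3 - <<'E'
from h import *
s=readout.sense();need(.459,.133,.303,.01,s)
b=eyes.get_image('scene');w=eyes.get_image('wrist')
o=np.zeros((600,800,3),np.uint8)
o[:,:400]=cv2.resize(b[90:270,245:365],(400,600),interpolation=cv2.INTER_CUBIC)
o[:300,400:]=cv2.resize(w,(400,300))
cv2.imwrite('pics/s5.png',o[:,:,::-1])
E
```

```text
time_s: 6.8
position: [0.4607, 0.1332, 0.3022]
eef_rot: [1.0, 0.005, 0.002, -0.0]
contact_force: [-0.6, -0.2, -0.9]
opening: 0.0233
grip_force: 60.0
t 6.8 pos [0.4607 0.1332 0.3022] yaw 0.0103 tilt [0.0033 0.0008] F [-0.6 -0.2 -0.9] open 0.0233 grip 60.0
roll 0.0 shift [-0.035  0.004 -0.015]
```

View pics/s5.png

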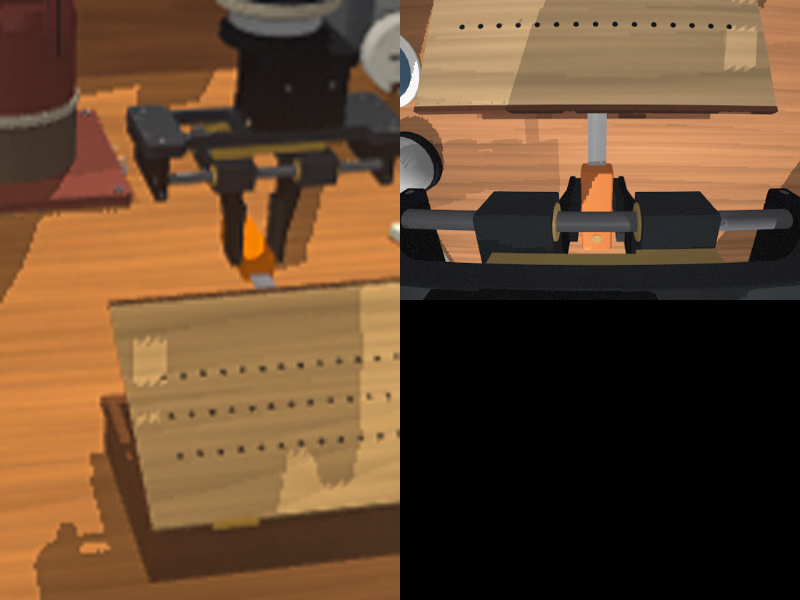

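The lid is levered to about 0.4 rad. The blade is still straight under the lip in the wrist inset at (597,113). I continue along the arc.

```bash
python3 -m creep '[{"dx":0.12,"dy":0,"dz":-0.2,"roll":0,"gripper":15},{"dx":0.12,"dy":0,"dz":-0.2,"roll":0,"gripper":15},{"dx":0.15,"dy":0,"dz":-0.19,"roll":0,"gripper":15},{"dx":0.15,"dy":0,"dz":-0.19,"roll":0,"gripper":15},{"dx":0.18,"dy":0,"dz":-0.16,"roll":0,"gripper":15},{"dx":0.18,"dy":0,"dz":-0.16,"roll":0,"gripper":15},{"dx":0.2,"dy":0,"dz":-0.14,"roll":0,"gripper":15},{"dx":0.2,"dy":0,"dz":-0.14,"roll":0,"gripper":15}]'
python3 -m creep '[{"dx":0.22,"dy":0,"dz":-0.1,"roll":0,"gripper":15},{"dx":0.22,"dy":0,"dz":-0.1,"roll":0,"gripper":15},{"dx":0.23,"dy":0,"dz":-0.06,"roll":0,"gripper":15},{"dx":0.23,"dy":0,"dz":-0.06,"roll":0,"gripper":15},{"dx":0,"dy":0,"dz":0,"roll":0,"gripper":15}]'
python3 - <<'E'
from h import *
s=readout.sense();need(.569,.134,.388,.01,s)
b=eyes.get_image('scene');w=eyes.get_image('wrist')
o=np.zeros((600,800,3),np.uint8)
o[:,:400]=cv2.resize(b[60:270,235:375],(400,600),interpolation=cv2.INTER_CUBIC)
o[:300,400:]=cv2.resize(w,(400,300))
cv2.imwrite('pics/s6.png',o[:,:,::-1])
E
```

```text
time_s: 7.7
position: [0.5254, 0.1337, 0.3698]
eef_rot: [1.0, 0.005, 0.0, -0.0]
contact_force: [-0.6, 0.2, -1.9]
opening: 0.0234
grip_force: 60.0
time_s: 8.2
position: [0.571, 0.1339, 0.3857]
eef_rot: [1.0, 0.005, 0.001, -0.0]
contact_force: [0.8, 0.4, -0.8]
opening: 0.0233
grip_force: 60.0
t 8.2 pos [0.571  0.1339 0.3857] yaw 0.0099 tilt [0.0011 0.0007] F [ 0.8  0.4 -0.8] open 0.0233 grip 60.0
roll -0.0 shift [-0.041 -0.002 -0.046]
```

View pics/s6.png

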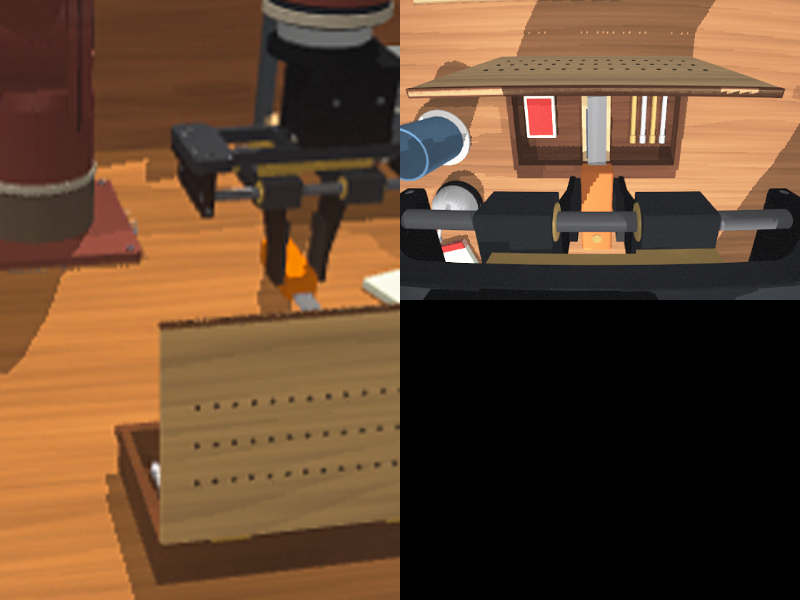

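The lid is at about 1.3 rad. The wrist inset shows the open box with the blue compartment under the key at (597,120). I push on past upright.

```bash
python3 -m creep '[{"dx":0.2,"dy":0,"dz":0,"roll":0,"gripper":15},{"dx":0.2,"dy":0,"dz":0,"roll":0,"gripper":15},{"dx":0.2,"dy":0,"dz":0.03,"roll":0,"gripper":15},{"dx":0.2,"dy":0,"dz":0.03,"roll":0,"gripper":15},{"dx":0.2,"dy":0,"dz":0.04,"roll":0,"gripper":15},{"dx":0.2,"dy":0,"dz":0.04,"roll":0,"gripper":15},{"dx":0.2,"dy":0,"dz":0.04,"roll":0,"gripper":15},{"dx":0,"dy":0,"dz":0,"roll":0,"gripper":15}]'
python3 -m creep '[{"dx":-0.4,"dy":0,"dz":0,"roll":0,"gripper":15},{"dx":-0.5,"dy":0,"dz":0,"roll":0,"gripper":15},{"dx":-0.3,"dy":0,"dz":0,"roll":0,"gripper":15},{"dx":0,"dy":0,"dz":0,"roll":0,"gripper":15}]'
python3 - <<'E'
from h import *
s=readout.sense()
# key origin on slot: TCP at box x=-.013, z=.020+.1921
need(.5866,.1349,.2121,.0102,s)
b=eyes.get_image('scene');w=eyes.get_image('wrist')
import pickle;pickle.dump((s,w,b),open('pics/w7.pkl','wb'))
o=np.zeros((600,800,3),np.uint8)
o[:,:340]=cv2.resize(b[60:270,255:375],(340,600),interpolation=cv2.INTER_CUBIC)
o[:460,340:]=cv2.resize(w[0:280,140:420],(460,460),interpolation=cv2.INTER_CUBIC)
cv2.imwrite('pics/s7.png',o[:,:,::-1])
c=lambda x,y,z:[.5996+np.cos(.0102)*x-np.sin(.0102)*y,.135+np.sin(.0102)*x+np.cos(.0102)*y,z]
P=[c(*v) for v in [(-.070,.117,.044),(-.070,-.117,.044),(.066,.010,.02),(.066,-.010,.02),(-.078,.125,.044),(-.078,-.125,.044)]]
print((((proj('wrist',P,s)-[140,0]))*460/280+[340,0]).round(1).tolist())
E
```

```text
time_s: 9.1
position: [0.6406, 0.1346, 0.3754]
eef_rot: [1.0, 0.005, -0.0, -0.0]
contact_force: [-0.3, -0.0, -1.5]
opening: 0.0228
grip_force: 60.0
time_s: 9.5
position: [0.5779, 0.1348, 0.3768]
eef_rot: [1.0, 0.006, 0.0, 0.0]
contact_force: [0.1, -0.8, -0.3]
opening: 0.023
grip_force: 60.0
t 9.5 pos [0.5779 0.1348 0.3768] yaw 0.0119 tilt [ 0.0002 -0.0005] F [ 0.1 -0.8 -0.3] open 0.023 grip 60.0
roll 0.002 shift [ 1.720e-01 -2.000e-03  3.294e+00]
[[380.7, 392.2], [743.0, 393.0], [546.0, 171.0], [578.8, 171.1], [369.9, 403.5], [753.7, 404.3]]
```

View pics/s7.png

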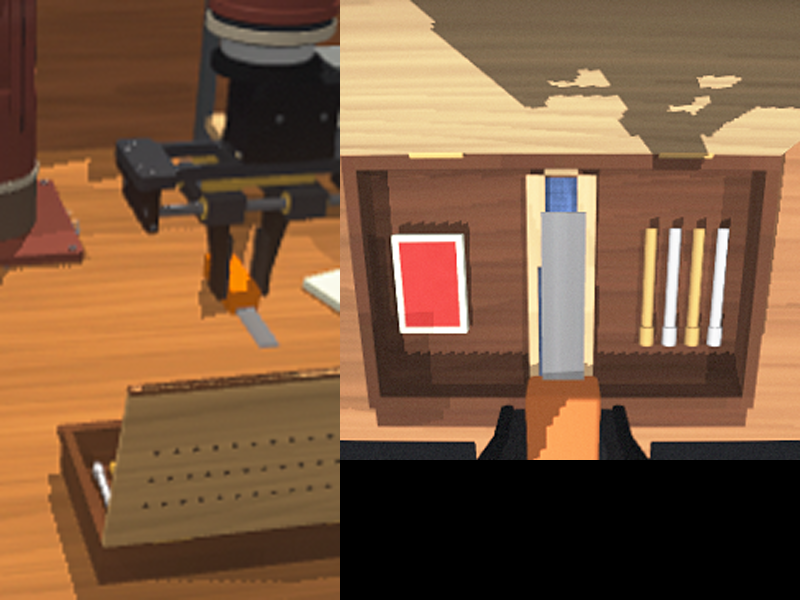

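The picture shows the lid leaning back open, with its underside visible. The channel's far end is at about (561,177), roughly 5 px below the prediction, and the blade tip is at (563,211). I hover lower and check the fit numerically.

```bash
python3 -m creep '[{"dx":0.12,"dy":0,"dz":0.5,"roll":0.002,"gripper":15},{"dx":0,"dy":0,"dz":0.7,"roll":0,"gripper":15},{"dx":0,"dy":0,"dz":0.7,"roll":0,"gripper":15},{"dx":0,"dy":0,"dz":0.5,"roll":0,"gripper":15},{"dx":0,"dy":0,"dz":0.3,"roll":0,"gripper":15},{"dx":0,"dy":0,"dz":0,"roll":0,"gripper":15},{"dx":0,"dy":0,"dz":0,"roll":0,"gripper":15}]'
cat > chk.py <<'E'
from h import *
s=readout.sense();need(.5843,.1349,.2121,.0102,s)
w=eyes.get_image('wrist');cv2.imwrite('pics/chk.png',w[:,:,::-1])
c=lambda x,y,z:[.5996+np.cos(.0102)*x-np.sin(.0102)*y,.135+np.sin(.0102)*x+np.cos(.0102)*y,z]
print('slot end pred',proj('wrist',[c(.066,.01,.02),c(.066,-.01,.02),c(.066,.01,.026),c(.066,-.01,.026)],s).round(1).tolist())
M=R.from_quat(s['eef_rot']).as_matrix();q=[np.array(s['position'])+M@np.array([.0755,y,.1921-.006]) for y in(-.007,.007)]
t=proj('wrist',q,s);print('tip pred',t.round(1).tolist())
h=cv2.cvtColor(w,cv2.COLOR_RGB2HSV).astype(int);x=int(t[:,0].mean())
r0=int(t[:,1].mean())
print('column',x)
for r in range(r0-45,r0+16):
    v=w[r,x-5:x+6].mean(0).astype(int);print(r,v.tolist(),end=' ')
print()
for r in (r0-16,r0-10,r0-6,r0+15):print('row',r,[w[r,cc].tolist() for cc in range(x-30,x+31,2)])
E
python3 chk.py
```

```text
time_s: 10.3
position: [0.5861, 0.1346, 0.2421]
eef_rot: [1.0, 0.005, 0.0, -0.0]
contact_force: [0.5, -0.6, 0.1]
opening: 0.0233
grip_force: 60.0
t 10.3 pos [0.5861 0.1346 0.2421] yaw 0.0091 tilt [0.0009 0.0005] F [ 0.5 -0.6  0.1] open 0.0233 grip 60.0
roll -0.001 shift [-0.037 -0.007  0.6  ]
slot end pred [[258.3, 116.9], [291.2, 116.9], [257.8, 117.2], [291.7, 117.2]]
tip pred [[261.3, 126.8], [289.1, 126.8]]
column 275
81 [138, 115, 87] 82 [138, 114, 86] 83 [136, 112, 85] 84 [134, 111, 83] 85 [133, 110, 84] 86 [134, 112, 85] 87 [130, 109, 81] 88 [130, 108, 81] 89 [132, 109, 83] 90 [138, 115, 87] 91 [145, 122, 93] 92 [148, 124, 93] 93 [148, 125, 94] 94 [147, 124, 93] 95 [146, 125, 94] 96 [143, 117, 87] 97 [120, 89, 65] 98 [96, 64, 49] 99 [95, 64, 49] 100 [96, 66, 51] 101 [94, 65, 50] 102 [94, 65, 49] 103 [94, 65, 49] 104 [94, 65, 49] 105 [94, 65, 49] 106 [95, 65, 50] 107 [95, 65, 49] 108 [95, 67, 50] 109 [93, 63, 46] 110 [95, 66, 50] 111 [94, 65, 50] 112 [95, 65, 50] 113 [137, 110, 83] 114 [150, 125, 94] 115 [150, 124, 94] 116 [150, 125, 95] 117 [150, 125, 95] 118 [177, 144, 108] 1
[... 1718 characters left out ...]
], [96, 64, 49], [93, 60, 48], [212, 175, 131], [214, 177, 130], [209, 175, 130], [212, 175, 130], [216, 181, 136], [218, 181, 136], [211, 176, 131], [200, 164, 123]]
row 141 [[251, 233, 180], [251, 233, 179], [250, 232, 179], [249, 227, 173], [247, 224, 169], [251, 232, 177], [236, 197, 148], [83, 104, 145], [95, 111, 154], [201, 201, 200], [197, 197, 200], [197, 196, 197], [201, 202, 204], [204, 204, 206], [202, 203, 205], [201, 200, 202], [198, 199, 201], [196, 195, 197], [196, 197, 199], [195, 196, 198], [194, 193, 196], [193, 193, 196], [174, 173, 177], [206, 169, 122], [208, 175, 129], [211, 174, 130], [214, 178, 132], [211, 178, 130], [213, 177, 129], [207, 172, 128], [199, 167, 124]]
```

The slot's end rib and the blade tip agree to within 1 mm along x. The blade sits about 1 mm to the right of the channel centre, so I nudge left and lower slowly.

```bash
python3 -m creep '[{"dx":-0.01,"dy":-0.02,"dz":0.1,"roll":0,"gripper":15},{"dx":0,"dy":0,"dz":0.15,"roll":0,"gripper":15},{"dx":0,"dy":0,"dz":0.15,"roll":0,"gripper":15},{"dx":0,"dy":0,"dz":0.08,"roll":0,"gripper":15},{"dx":0,"dy":0,"dz":0,"roll":0,"gripper":15},{"dx":0,"dy":0,"dz":0,"roll":0,"gripper":15}]'
python3 -m creep '[{"dx":0,"dy":0,"dz":0.04,"roll":0,"gripper":15},{"dx":0,"dy":0,"dz":0.03,"roll":0,"gripper":15},{"dx":0,"dy":0,"dz":0,"roll":0,"gripper":15},{"dx":0,"dy":0,"dz":0,"roll":0,"gripper":15}]'
```

```text
time_s: 10.95
position: [0.5849, 0.1354, 0.2172]
eef_rot: [1.0, 0.005, -0.0, -0.0]
contact_force: [0.7, -0.3, -0.3]
opening: 0.0228
grip_force: 60.0
time_s: 11.35
position: [0.5849, 0.1353, 0.2138]
eef_rot: [1.0, 0.005, 0.0, -0.0]
contact_force: [0.6, -0.2, 0.3]
opening: 0.0232
grip_force: 60.0
```

```bash
python3 chk.py | head -5
```

```text
t 11.35 pos [0.5849 0.1353 0.2138] yaw 0.0091 tilt [0. 0.] F [ 0.6 -0.2  0.3] open 0.0232 grip 60.0
roll -0.001 shift [-0.013  0.009  0.034]
slot end pred [[256.9, 115.8], [295.2, 115.8], [256.3, 116.2], [295.9, 116.1]]
tip pred [[261.3, 126.8], [289.1, 126.8]]
column 275
```

```bash
python3 -m creep '[{"dx":0,"dy":0,"dz":0.02,"roll":0,"gripper":15},{"dx":0,"dy":0,"dz":0.01,"roll":0,"gripper":15},{"dx":0,"dy":0,"dz":0,"roll":0,"gripper":15},{"dx":0,"dy":0,"dz":0,"roll":0,"gripper":15}]'
python3 chk.py | sed -n '1,2p;6,6p' | cut -c1-2600
```

```text
time_s: 11.8
position: [0.5849, 0.1354, 0.2123]
eef_rot: [1.0, 0.005, -0.0, -0.0]
contact_force: [-0.4, 0.0, -0.1]
opening: 0.023
grip_force: 60.0
t 11.8 pos [0.5849 0.1354 0.2123] yaw 0.0092 tilt [-0.  0.] F [-0.4  0.  -0.1] open 0.023 grip 60.0
roll -0.001 shift [-0.013  0.009  0.003]
81 [129, 109, 82] 82 [134, 112, 84] 83 [141, 118, 90] 84 [144, 122, 92] 85 [150, 126, 96] 86 [150, 127, 96] 87 [149, 125, 94] 88 [147, 124, 93] 89 [147, 125, 94] 90 [146, 125, 93] 91 [144, 119, 90] 92 [125, 91, 67] 93 [92, 62, 47] 94 [95, 65, 49] 95 [95, 64, 49] 96 [96, 66, 49] 97 [97, 67, 51] 98 [95, 66, 49] 99 [94, 65, 49] 100 [95, 65, 50] 101 [95, 66, 50] 102 [95, 66, 51] 103 [94, 65, 49] 104 [94, 66, 49] 105 [94, 64, 49] 106 [94, 66, 50] 107 [94, 65, 49] 108 [94, 65, 50] 109 [94, 64, 49] 110 [90, 62, 46] 111 [129, 102, 77] 112 [150, 124, 94] 113 [154, 128, 97] 114 [150, 126, 95] 115 [150, 125, 94] 116 [150, 125, 94] 117 [178, 148, 111] 118 [129, 100, 76] 119 [95, 63, 46] 120 [86, 66, 61] 121 [74, 91, 129] 122 [73, 92, 132] 123 [76, 95, 134] 124 [73, 90, 129] 125 [72, 90, 128] 126 [74, 93, 131] 127 [72, 92, 132] 128 [65, 85, 128] 129 [180, 178, 177] 130 [207, 208, 209] 131 [204, 205, 206] 132 [203, 203, 205] 133 [203, 203, 205] 134 [203, 203, 204] 135 [202, 203, 205] 136 [203, 204, 205] 137 [202, 202, 204] 138 [202, 203, 204] 139 [202, 203, 205] 140 [201, 202, 204] 141 [202, 202, 204]
```

```bash
python3 -m creep '[{"dx":0.03,"dy":0,"dz":0,"roll":0,"gripper":15},{"dx":0,"dy":0,"dz":0.01,"roll":0,"gripper":15},{"dx":0,"dy":0,"dz":0.01,"roll":0,"gripper":15},{"dx":0,"dy":0,"dz":0,"roll":0,"gripper":15}]'
python3 -m creep '[{"dx":0,"dy":0,"dz":0.01,"roll":0,"gripper":15},{"dx":0,"dy":0,"dz":0,"roll":0,"gripper":15},{"dx":0,"dy":0,"dz":0,"roll":0,"gripper":15}]'
```

```text
time_s: 12.25
position: [0.5866, 0.1355, 0.2122]
eef_rot: [1.0, 0.005, 0.0, 0.0]
contact_force: [-2.8, -0.7, 8.3]
opening: 0.0233
grip_force: 60.0
time_s: 12.55
position: [0.5866, 0.1354, 0.2121]
eef_rot: [1.0, 0.005, 0.0, 0.0]
contact_force: [-4.8, -1.7, 13.1]
opening: 0.0228
grip_force: 60.0
```

The key touches the floor at exactly the nominal height. I relieve the load and release.

```bash
python3 -m creep '[{"dx":0,"dy":0,"dz":-0.02,"roll":0,"gripper":15},{"dx":0,"dy":0,"dz":0,"roll":0,"gripper":15},{"dx":0,"dy":0,"dz":0,"roll":0,"gripper":28},{"dx":0,"dy":0,"dz":0,"roll":0,"gripper":36},{"dx":0,"dy":0,"dz":0,"roll":0,"gripper":40},{"dx":0,"dy":0,"dz":0,"roll":0,"gripper":40}]' 10
python3 -m creep '[{"dx":0,"dy":0,"dz":-0.2,"roll":0,"gripper":40},{"dx":0,"dy":0,"dz":-0.4,"roll":0,"gripper":40},{"dx":0,"dy":0,"dz":-0.6,"roll":0,"gripper":40},{"dx":0,"dy":0,"dz":-0.8,"roll":0,"gripper":40},{"dx":0,"dy":0,"dz":-0.8,"roll":0,"gripper":40},{"dx":-0.8,"dy":0,"dz":-0.5,"roll":0,"gripper":40},{"dx":-0.8,"dy":0,"dz":0,"roll":0,"gripper":40},{"dx":0,"dy":0,"dz":0,"roll":0,"gripper":40}]'
python3 - <<'E'
from h import *
s=readout.sense();need(.5,.135,.38,.01,s)
w=eyes.get_image('wrist');t=eyes.get_image('top');cv2.imwrite('pics/end_w.png',w[:,:,::-1]);cv2.imwrite('pics/end_t.png',t[:,:,::-1])
c=lambda x,y,z:[.5996+np.cos(.0102)*x-np.sin(.0102)*y,.135+np.sin(.0102)*x+np.cos(.0102)*y,z]
lab=[('tip',.0625,0,.026),('h front',.0075,0,.04),('h rear',-.0625,0,.04),('h L',-.03,.012,.04),('h R',-.03,-.012,.04),('chan end',.066,0,.026)]
p=proj('wrist',[c(*l[1:]) for l in lab],s)
for l,q in zip(lab,p):print(l[0],q.round(1))
h=cv2.cvtColor(w,cv2.COLOR_RGB2HSV);m=((h[...,0]>6)&(h[...,0]<17)&(h[...,1]>195)&(h[...,2]>120)).astype(np.uint8)
n,_,st,ce=cv2.connectedComponentsWithStats(m)
for i in range(1,n):
    if st[i,4]>150:
        ys,xs=np.where(_==i);print('orange',st[i].tolist(),ce[i].round(1),cv2.minAreaRect(np.c_[xs,ys].astype(np.float32)))
x=int(p[0,0]);print([(r,w[r,x-2:x+3].mean(0).astype(int).tolist()) for r in range(int(p[0,1])-12,int(p[0,1])+8)])
# lid angle: lid corners visible in scene for candidate angles vs image edge is checked by eye data
E
```

```text
time_s: 13.15
position: [0.5864, 0.1354, 0.2116]
eef_rot: [1.0, 0.005, -0.0, -0.0]
contact_force: [-0.4, -0.1, -1.0]
opening: 0.0382
grip_force: 0.0
time_s: 13.95
position: [0.5026, 0.1357, 0.3783]
eef_rot: [1.0, 0.006, 0.0, 0.001]
contact_force: [0.4, 0.5, -0.2]
opening: 0.0397
grip_force: 0.0
t 13.95 pos [0.5026 0.1357 0.3783] yaw 0.0116 tilt [ 0.0007 -0.0014] F [ 0.4  0.5 -0.2] open 0.0397 grip 0.0
roll 0.002 shift [-0.052  0.014 -0.034]
tip [277.   24.7]
h front [276.9  85.5]
h rear [276.6 160. ]
h L [264.3 126.5]
h R [289.2 126.5]
chan end [277.   20.6]
[(12, [93, 61, 46]), (13, [92, 60, 46]), (14, [95, 61, 46]), (15, [91, 57, 45]), (16, [127, 94, 71]), (17, [190, 153, 113]), (18, [218, 179, 132]), (19, [216, 176, 131]), (20, [221, 182, 134]), (21, [207, 170, 125]), (22, [151, 123, 89]), (23, [82, 60, 48]), (24, [100, 100, 112]), (25, [200, 203, 212]), (26, [246, 246, 247]), (27, [247, 248, 248]), (28, [246, 247, 247]), (29, [246, 246, 247]), (30, [246, 246, 247]), (31, [246, 246, 247])]
```

Run:
```python
import cv2,numpy as np
w=cv2.imread('pics/end_w.png').astype(int)[:,:,::-1]
m=((w[...,0]>120)&(w[...,0]-w[...,2]>110)&(w[...,1]<w[...,0]*.72)).astype(np.uint8);m[:, :230]=0;m[:,330:]=0
n,l,st,ce=cv2.connectedComponentsWithStats(m);i=1+st[1:,4].argmax();ys,xs=np.where(l==i)
print('handle',st[i].tolist(),cv2.minAreaRect(np.c_[xs,ys].astype(np.float32)))
for r in(95,125,150):print(r,[w[r,c].tolist() for c in range(252,304,3)])
a=np.load('pics/top0.npy').astype(int);b=cv2.imread('pics/end_t.png').astype(int)[:,:,::-1]
for nm,x,y in(('die',354,185),('mug',160,192),('bell',163,232)):
    d=np.abs(a-b).max(2)[y-16:y+16,x-16:x+16];print(nm,'changed px',(d>60).sum())
```

```text
handle [230, 193, 100, 102, 6489] ((279.5, 243.5), (101.0, 99.0), 90.0)
95 [[107, 68, 52], [218, 176, 130], [232, 201, 149], [129, 115, 101], [219, 124, 75], [254, 180, 100], [254, 177, 100], [254, 178, 99], [254, 180, 101], [254, 179, 101], [254, 179, 101], [254, 182, 102], [253, 155, 85], [107, 98, 94], [215, 177, 130], [242, 208, 154], [133, 86, 62], [133, 83, 62]]
125 [[106, 66, 52], [156, 117, 88], [220, 183, 136], [182, 151, 115], [187, 107, 69], [254, 179, 100], [254, 179, 100], [254, 178, 99], [254, 182, 103], [254, 176, 98], [254, 178, 99], [254, 182, 101], [244, 137, 77], [124, 109, 91], [229, 192, 138], [202, 163, 122], [102, 67, 52], [132, 88, 67]]
150 [[60, 42, 34], [101, 80, 62], [202, 170, 123], [119, 100, 78], [169, 98, 78], [254, 178, 98], [254, 178, 98], [248, 198, 116], [244, 213, 128], [246, 203, 121], [254, 179, 100], [254, 178, 99], [224, 120, 78], [153, 127, 96], [251, 229, 168], [89, 65, 46], [75, 53, 38], [79, 51, 41]]
die changed px 71
mug changed px 0
bell changed px 0
```

The handle sits between the ribs with an even gap on both sides. The blade is in its channel, and the gripper is clear of everything.

```bash
python3 -c "
from cell import bot
print(bot.sign_off())"
```

```text
the job is handed in; nothing more can be done
None
```

I levered the lid open with the key until it leaned back past upright, then laid the key flat in its compartment and handed the job in at about 14 s. Before-and-after pictures show the bell and mug unmoved; the image around the die changed slightly, probably the arm's shadow, as the gripper never went near it.

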